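# Show a drive's label to the webcam

### The arm

A 6-joint arm with a two-finger parallel gripper is mounted at the origin on the work surface. World frame = base frame: x ahead of the robot, y to its left, z up, the work surface at z = 0. Lengths are in m, angles in rad, forces in N, time in s.
With the tool pointing down it reaches from about 0.35 to 0.925 m from the base axis. Payload 6.4 kg.
Tool frame: the origin (TCP) lies at the very end of the fingers, on their centre line; the grasp point (between the pads) lies 19 mm behind it; z points along the fingers, y is the line along which they close (so a half turn about z gives the same grasp; the last joint's range is limited). The gripper opens to 94 mm and grips with 3 to 60 N. Pads are 16 mm wide; open, the fingers measure 119 mm over their backs; the gripper's body (75 mm by 177 mm) begins 78 mm behind the grasp point.
Start: joints at [-0.174, 0.245, 1.558, -0, 1.339, -0.174], TCP at [0.65, 0, 0.205] pointing down, gripper open.
Joint ranges: [-3.13, 3.13], [-1.02, 2.26], [0.13, 2.54], [-0.95, 4.09], [0.21, 2.88], [-2.74, 2.74]. Speed limits (rad/s): [2.57, 2.57, 3.14, 3.14, 3.14, 3.14].

### API

Orientations are given as [roll, pitch, yaw] about the fixed x, y, z axes, in that order (R = Rz(yaw) Ry(pitch) Rx(roll)).
In Python, from plant import ctrl, cams gives the robot as it stands. Calls block until the motion is done:
- ctrl.move_ptp(position, orientation): joint-space move of the TCP to a pose.
- ctrl.line_to(position, orientation=None, feed=0.15): straight line of the TCP; orientation=None keeps the orientation; feed is the mean speed in m/s.
- ctrl.goto_joints(angles): joint-space move.
- ctrl.command_gripper(opening, squeeze=None): finger opening in m; squeeze is the grip in N (None keeps the last); returns when the fingers have stopped.
- ctrl.sleep(seconds).
- ctrl.ik(position, orientation): joint angles nearest the present ones, or None.
- ctrl.state(): the state.
- cams.snapshot(name): name is "scene" or "side" or "wrist"; returns a dict with "img" (480x640x3 uint8, red, green, blue), "fx", "fy", "cx", "cy" (pixels), "R" (3x3) and "t" (3): a world point X has camera coordinates R X + t. Camera axes: x right, y down, z forward; pixel columns grow to the right and rows downward; lengths in m; the calibration is good to about 2 mm. A picture is of the moment at which its call begins. There is no depth.
A pose or a line that the arm cannot do raises ctrl.Unreachable and nothing moves.
- ctrl.job_done(): hands the job in; it is judged then, once.
The state is a dict: "time": time; "joint_pos": joint angles; "qvel": joint speeds; "joint_efforts": joint torques, N m; "ee_pos": TCP position; "orientation": TCP orientation; "ft_force": force on the tool from outside, world axes, zero at the start; "ft_torque": the same for the moment, N m; "opening": finger opening in m; "gripper_force": force on a finger pad.
Only numpy, scipy, OpenCV 4.12 (cv2) and the standard library are available. Lean on these libraries where they do the work, as an engineer would, in place of code of your own. Each camera call takes 0.05 s, during which the arm holds its last target. There are 200 camera calls.

### The job

Remote support needs to read the label of the drive with the orange grip: lift the loose cover off the little two-bay drive box and lay it gently, flat and handle up, on the mouse mat clear of the mouse, then draw the orange drive straight up out of its bay and hold it up in front of the webcam, upright, with its label squarely facing the lens, centred on the lens and about 15 cm away from it. Finish while still holding the drive steady there; do not put it down or let go. Leave the blue drive in its bay, and do not touch the webcam or push the mouse, the glass or the phone about.

Things in the scene. Friction and masses are not known exactly. Their poses are not given: they have to be found in the camera images.
- drive_box: Fixed white box, 130 (x) x 120 (y) mm, open top, rim at 108 mm, left or right of the midline. Origin: centre of its underside, z up; dark vents on its -x front. Bays at y = -25 and +25 mm, x = 0, floor at 10 mm; in each a drive stands, thin side along y, 1.2 mm play, guided up to 60 mm height. Four 6 mm pins on the rim's corners, 12 mm tall, stand just inside the cover's skirt (1.5 mm play).
- cover: Loose grey cover of the box: upside-down pan 130 x 120 mm, 33 mm high without handle, walls 3 mm, about 0.25 kg. It sits on the rim over the pins and the drives' grips and comes off straight up (12 mm clears the pins, 30 mm the grips). Origin: centre of its lower edge, 108 mm above the desk at the start; axes parallel to the box's, z up.
- cover_handle (a point): Centre of the bar of the black bow handle on the cover: bar 80 mm long along the cover's x, 12 mm wide (y), 10 mm high; 58 mm above the cover's origin, with 20 mm of free space under the bar.
- orange_drive: Drive with an ORANGE grip, the one to show, upright in either bay. 14 mm thick (x), 76 wide (y), 100 high plus the grip; about 0.16 kg. Origin: centre of its underside, 10 mm above the desk at the start; z up. Its x axis points out of the face with the white, orange-banded label, which in the bay faces the box's +y side. Lift it about 105 mm to clear the rim.
- orange_grip (a point): Centre of the orange grip, a block 20 (drive x) x 40 (drive y) x 24 mm high on top of the drive; 112 mm above the drive's origin. With the cover off it stands above the rim; the blue grip is 50 mm away along the box's y. Pinch it across the 40 mm (the fingers then clear the neighbour however wide they open) or across the 20 mm.
- orange_label (a point): Centre of the label on the orange drive's +x face: 7 mm out from the drive's mid-plane along its x, 50 mm above its origin. Same axes as the drive.
- blue_drive: The same kind of drive with a BLUE grip and band, in the other bay; stays where it is. Same axes and sizes as the orange one.
- mouse_mat: Fixed blue mouse mat with red edges, 270 (x) x 340 (y) x 3 mm. Origin: centre of its underside on the desk. The mouse lies on its +y end; its middle and -y half are free.
- webcam: Fixed white webcam on a black desk tripod beyond the work, legs 70 mm round its stem, camera 32 x 95 x 30 mm with its top 225 mm above the desk. Origin: on the desk under its stem; z up. It looks level along its own -x axis, roughly towards the robot but turned by up to 0.3 rad.
- lens (a point): Front of the webcam's lens, 210 mm above the desk, 22 mm in front of the stem's axis. Same axes as the webcam: it looks along -x.
- mouse: White gaming mouse with a red light strip, 120 x 62 x 38 mm, lying on the mat; to be left alone. Origin: centre of its underside.
- glass: Drinking glass, 68 mm across, 100 mm high, standing loose between the box and the mat, nearer the robot; to be left alone. Origin: centre of its foot.
- phone: Phone leaning on an aluminium desk stand, 85 x 75 mm foot, 160 mm high, loose, on the left beyond the box or mat; to be left alone. Origin: middle of the foot's underside.
Not all that is in view belongs to the job. What is shaped like the cover but purple is not meant.

How it is judged:
On the way, in this order (a step that is already met when the one before it is completed fails the run):
1. the cover is off the box and lies flat on the mouse mat, let go (x of cover in the frame of mouse_mat between -0.1 and 0.1 m and y of cover in the frame of mouse_mat between -0.135 and 0.135 m and z of cover in the frame of mouse_mat between -0.002 and 0.008 m and angle between cover's own z axis and vertical below 0.06 rad and contact force between the fingers and cover below 0.05 N and linear speed of cover below 0.02 m/s), for 0.2 s.
2. the orange drive is drawn out of its bay, clear of the box, in the gripper (height (world z) of orange_drive above 0.112 m and contact force between the fingers and orange_drive above 1 N), for 0.1 s.
At the end, for the whole second after the job is handed in: Orange drive held still in the air by the gripper alone, tilt under 8 deg, label 115-185 mm from the lens, within 25 mm of its axis and facing it within about 13 deg. Cover released, flat on the mat (centre within 100 x 135 mm of the mat's). Blue drive within 12 mm of its start (all of step 1 and x of orange_label in the frame of webcam between -0.207 and -0.137 m and y of orange_label in the frame of webcam between -0.025 and 0.025 m and z of orange_label in the frame of lens between -0.025 and 0.025 m and x of lens in the frame of orange_label between 0.1 and 0.2 m and y of lens in the frame of orange_label between -0.035 and 0.035 m and z of lens in the frame of orange_label between -0.035 and 0.035 m and angle between orange_drive's own z axis and vertical below 0.14 rad and contact force between the fingers and orange_drive above 1 N and contact force between orange_drive and drive_box below 0.05 N and contact force between orange_drive and webcam below 0.05 N and contact force between orange_drive and cover below 0.05 N and linear speed of orange_drive below 0.02 m/s and angular speed of orange_drive below 0.15 rad/s and distance of blue_drive from where it was at the start of the episode below 0.012 m and angle between blue_drive's own z axis and vertical below 0.1 rad); the arm keeps its last pose, push and grip.
It fails at once if the blue drive is pulled or knocked out of place (distance of blue_drive from where it was at the start of the episode above 0.02 m).
It fails at once if the webcam is touched (contact force between any of the arm, the fingers, orange_drive, cover and webcam above 1 N).
It fails at once if the mouse, the glass or the phone is pushed by over 20 mm or tipped ((distance of mouse from where it was at the start of the episode above 0.02 m or angle between mouse's own z axis and vertical above 0.3 rad) or (distance of glass from where it was at the start of the episode above 0.02 m or angle between glass's own z axis and vertical above 0.3 rad) or (distance of phone from where it was at the start of the episode above 0.02 m or angle between phone's own z axis and vertical above 0.3 rad)).
It fails at once if the cover is dropped (falls free of the fingers faster than 0.4 m/s, as from over 10 mm) (contact force between the fingers and cover below 0.05 N and linear speed of cover above 0.4 m/s).
It fails at once if the cover is slammed onto the mat (over 60 N) (contact force between cover and mouse_mat above 60 N).
It also fails if it takes over 61 s, if anything falls off the work surface, if the arm or the gripper's body presses on something with over 40 N, if the wrist force passes 120 N, or if a joint passes its speed limit or range.

## Working session

There is one attempt and no reset: what is moved stays moved. The work goes in short steps, each a Python script; the robot and the scene stay as the last script left them, time stands still between calls to the robot, and variables do not carry over. Pictures are saved under pics/ and viewed, at most 10 in all, crops included, and the job is handed in when it is done.

```bash
mkdir -p pics; ls
cat > snap.py <<'E'
import sys,pickle,cv2
from plant import ctrl,cams
def snap(n,out):
    s=cams.snapshot(n); cv2.imwrite(f'pics/{out}.png',s['img'][:,:,::-1]); pickle.dump(s,open(f'pics/{out}.pkl','wb')); return s
E
python3 - <<'E'
from snap import *
for n in("scene","side"):
    s=snap(n,n+"0"); print(n,s['fx'],s['fy'],s['cx'],s['cy'],s['R'],s['t'])
print(ctrl.state())
E
```

```text
pics
scene 467.9920688159081 467.9920688159081 320.34950454966696 241.78168246957404 [[-0.78290254  0.62199636 -0.01357031]
 [ 0.50245777  0.61927662 -0.60335118]
 [-0.36687846 -0.47918368 -0.79736014]] [ 0.35757806 -0.28204193  1.46449411]
side 605.6333760148882 605.6333760148882 327.77369955229045 241.81003683318806 [[ 0.72698367 -0.68624666  0.02367007]
 [-0.31752924 -0.36654314 -0.87454063]
 [ 0.60882668  0.62826082 -0.48437425]] [-0.33605234  0.35639597  1.1427736 ]
{'time': 0.1, 'joint_pos': array([-1.74110794e-01,  2.45708167e-01,  1.55885815e+00,  1.69660716e-05,
        1.33871079e+00, -1.74083313e-01]), 'qvel': array([-0.00089302, -0.00170445, -0.00266214,  0.00132901,  0.00015062,
       -0.00050993]), 'joint_efforts': array([ 3.34354118e-04, -4.16915452e+01, -3.15525234e+01,  6.87146815e-02,
        3.09705036e-02, -6.25096459e-05]), 'ee_pos': array([6.49471567e-01, 9.65366238e-05, 2.04496883e-01]), 'orientation': array([-3.13993652e+00, -3.08011103e-04,  1.57076467e+00]), 'ft_force': array([-0.57347762,  0.47943508, -0.37566668]), 'ft_torque': array([-0.02467993, -0.05784503,  0.01397538]), 'gripper_force': 0.0, 'opening': 0.09360267885587312}
```

View pics/scene0.png

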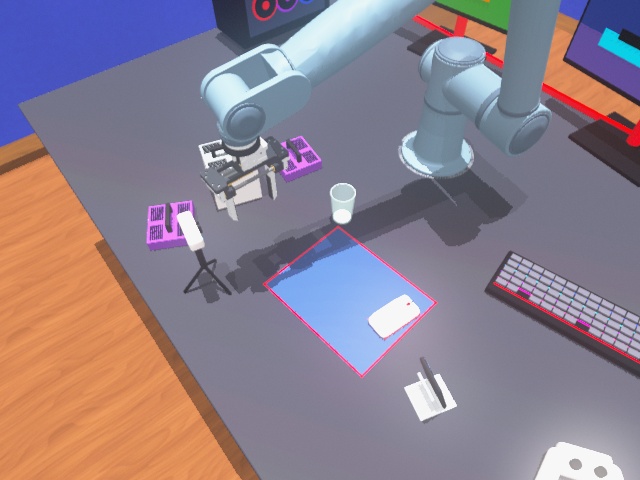

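View pics/side0.png

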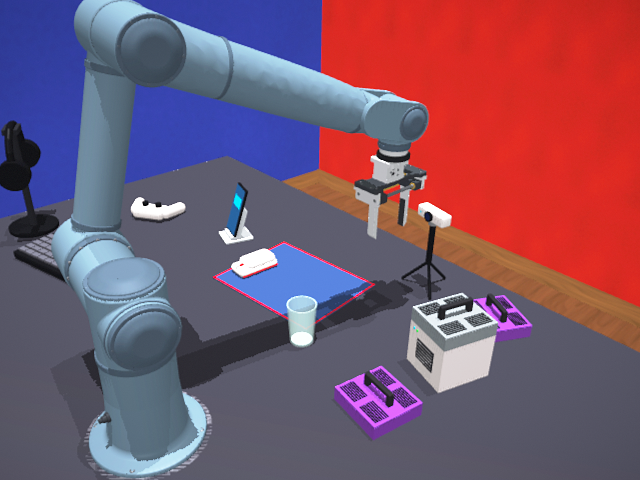

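Scene view: mat corners are at about (338,228), (265,285), (362,375) and (436,303), and the arm hides the box. Side view: grey-covered box around (452,340), lens around (427,217), two purple decoys. I'll clear the arm away and take crops.

```bash
cat >> snap.py <<'E'
import numpy as np
def ray(s,u,v,z):
    R=np.array(s['R']);t=np.array(s['t']);C=-R.T@t
    d=R.T@np.array([(u-s['cx'])/s['fx'],(v-s['cy'])/s['fy'],1]); return C+d*(z-C[2])/d[2]
def proj(s,X):
    p=np.array(s['R'])@X+s['t']; return np.array([s['fx']*p[0]/p[2]+s['cx'],s['fy']*p[1]/p[2]+s['cy']])
def load(n): return pickle.load(open(f'pics/{n}.pkl','rb'))
def crop(n,x,y,w,h,k,out):
    im=cv2.imread(f'pics/{n}.png')[y:y+h,x:x+w]; cv2.imwrite(f'pics/{out}.png',cv2.resize(im,None,fx=k,fy=k,interpolation=cv2.INTER_CUBIC))
E
python3 - <<'E'
from snap import *
s=load('scene0');d=load('side0')
for p in[(338,228),(265,285),(362,375),(436,303)]: print('mat',ray(s,*p,.003)[:2])
print('mouse',ray(s,395,317,.02)); print('handle',ray(d,456,303,.166),'lens',ray(d,428,217,.21),ray(s,207,270,0),'glass',ray(s,342,217,0),'phone',ray(s,431,398,0))
ctrl.move_ptp([.45,.1,.45],[3.1416,0,1.57])
snap('scene','scene1');snap('side','side1')
# montage: scene crop and side crop
a=cv2.imread('pics/scene1.png')[120:310,120:370]; b=cv2.imread('pics/side1.png')[190:400,390:550]
cv2.imwrite('pics/a1.png',cv2.resize(a,None,fx=3.1,fy=3.1,interpolation=cv2.INTER_CUBIC)); cv2.imwrite('pics/b1.png',cv2.resize(b,None,fx=2.8,fy=2.8,interpolation=cv2.INTER_CUBIC))
E
```

```text
mat [0.43215216 0.04680703]
mat [0.69147787 0.07235352]
mat [0.65662707 0.39904487]
mat [0.39698258 0.37625669]
mouse [0.50856412 0.34670309 0.02      ]
handle [ 0.57185176 -0.26247535  0.166     ] lens [ 0.76862569 -0.02787871  0.21      ] [ 0.78156406 -0.06116671  0.        ] glass [0.39665826 0.02171111 0.        ] phone [0.57452306 0.52855325 0.        ]
```

View pics/a1.png

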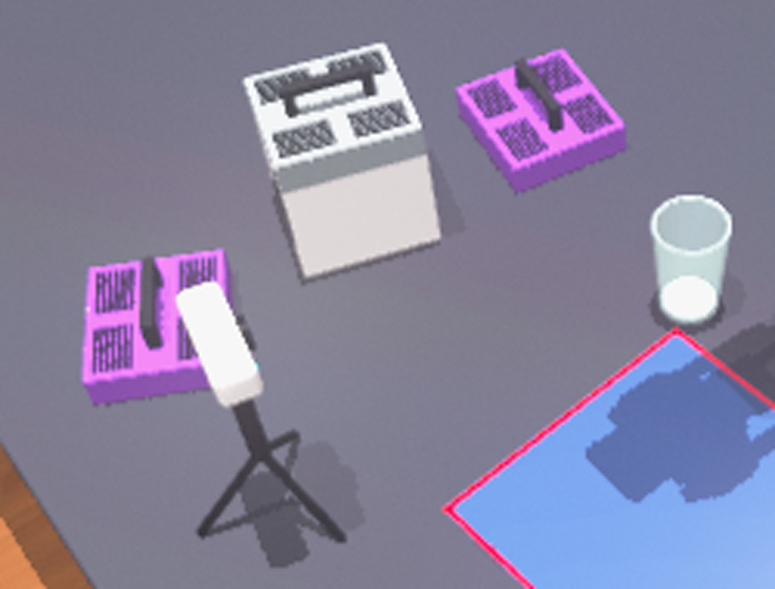

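View pics/b1.png

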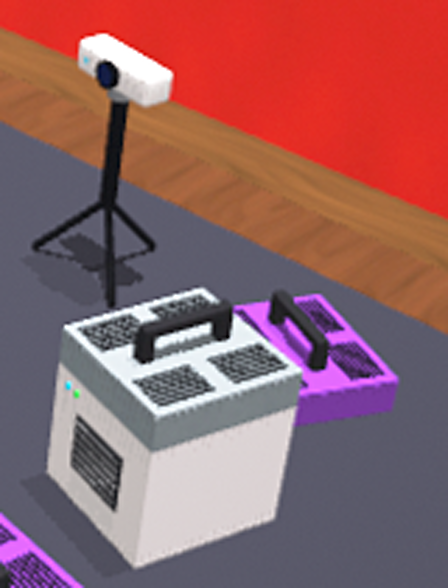

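Crops: the scene crop gives the cover top corners at (246,78), (385,43), (421,127) and (273,170). The side crop gives the same corners at (66,327), (208,290), (300,376) and (152,418), and the lens at (107,73). Tripod feet are at (203,533), (342,540), (297,434) in the scene crop and (36,247), (153,247), (111,303) in the side crop.

```bash
cat > fit.py <<'E'
from snap import *
from scipy.optimize import least_squares
s=load('scene1');d=load('side1')
S=lambda x,y:(s,(120+(x+.5)/3.1-.5,120+(y+.5)/3.1-.5)); D=lambda x,y:(d,(390+(x+.5)/2.8-.5,190+(y+.5)/2.8-.5))
def fit(obs,x0):
    def W(p,m): c,n=np.cos(p[2]),np.sin(p[2]); return np.array([p[0]+c*m[0]-n*m[1],p[1]+n*m[0]+c*m[1],m[2]])
    f=lambda p:np.concatenate([proj(o[0],W(p,m))-o[1] for o,m in obs])
    r=least_squares(f,x0,loss='soft_l1'); return r.x,np.round(r.fun.reshape(-1,2),1).tolist()
a,b,h=.065,.06,.141
if __name__=='__main__':
    # box: scene view looks towards -x,-y ; side looks towards +x,+y
    for k,p in enumerate([(246,78),(385,43),(421,127),(273,170)]): print('Stop',ray(*[S(*p)[0]],*S(*p)[1],h).round(4))
    for p in [(66,327),(208,290),(300,376),(152,418)]: print('Dtop',ray(d,*D(*p)[1],h).round(4))
    for p in [(305,280),(440,240)]: print('Sbase',ray(s,*S(*p)[1],0).round(4))
    for p in [(140,566),(273,520),(48,475)]: print('Dbase',ray(d,*D(*p)[1],0).round(4))
    print('lens',ray(d,*D(107,73)[1],.21).round(4))
    for p in [(203,533),(342,540),(297,434)]: print('Sfeet',ray(s,*S(*p)[1],.003).round(4))
    for p in [(36,247),(153,247),(111,303)]: print('Dfeet',ray(d,*D(*p)[1],.003).round(4))
    for p in [(180,293),(213,284),(260,378),(230,396)]: print('Scam',ray(s,*S(*p)[1],.225).round(4))
    for p in [(80,40),(103,34),(172,73),(150,80)]: print('Dcam',ray(d,*D(*p)[1],.225).round(4))
E
python3 fit.py
```

```text
Stop [ 0.6138 -0.3361  0.141 ]
Stop [ 0.4923 -0.2974  0.141 ]
Stop [ 0.5282 -0.1849  0.141 ]
Stop [ 0.6536 -0.2202  0.141 ]
Dtop [ 0.5254 -0.1904  0.141 ]
Dtop [ 0.6479 -0.232   0.141 ]
Dtop [ 0.6054 -0.3429  0.141 ]
Dtop [ 0.4851 -0.301   0.141 ]
Sbase [ 0.6531 -0.2204  0.    ]
Sbase [ 0.529  -0.1832  0.    ]
Dbase [ 0.4946 -0.3032  0.    ]
Dbase [ 0.6118 -0.3407  0.    ]
Dbase [ 0.523  -0.1908  0.    ]
lens [ 0.7739 -0.0234  0.21  ]
Sfeet [ 0.8573 -0.037   0.003 ]
Sfeet [0.7737 0.039  0.003 ]
Sfeet [ 0.7484 -0.0734  0.003 ]
Dfeet [0.7701 0.0329 0.003 ]
Dfeet [ 0.8556 -0.0419  0.003 ]
Dfeet [ 0.7488 -0.0751  0.003 ]
Scam [ 0.7969 -0.0697  0.225 ]
Scam [ 0.7746 -0.0623  0.225 ]
Scam [0.7908 0.0324 0.225 ]
Scam [0.8141 0.0329 0.225 ]
Dcam [0.783  0.0165 0.225 ]
Dcam [0.8089 0.0109 0.225 ]
Dcam [ 0.7919 -0.0783  0.225 ]
Dcam [ 0.7663 -0.0741  0.225 ]
```

Estimates: cover (0.569, -0.263), yaw ≈ -0.306. Mat centre (0.544, 0.224), yaw 0.098. Webcam stem ≈ (0.792, -0.025), yaw ≈ -0.185. Mouse at mat y ≈ +0.126. The sizes check out (cover edges 0.127/0.118, mat 0.26/0.33, feet radius ≈ 0.067). Next is a wrist look from above the cover.

Run:
```python
from snap import *
for y in (-.306,2.836): print(y,ctrl.ik([.569,-.263,.147],[np.pi,0,y]),ctrl.ik([.55,.164,.05],[np.pi,0,y]))
ctrl.move_ptp([.569,-.263,.30],[np.pi,0,2.836])
ctrl.sleep(.3);s=snap('wrist','w1'); print(ctrl.state()['ee_pos'],ctrl.state()['joint_pos'])
for X in [(.569,-.263,.171)]: print(proj(s,np.array(X)))
```

```text
-0.306 [-6.13576009e-01  2.48191595e-01  1.66514204e+00 -4.44089210e-16
  1.22825902e+00  1.26322032e+00] [ 9.23159275e-02  2.61993917e-01  1.84818261e+00 -4.44089210e-16
  1.03141612e+00  1.96911225e+00]
2.836 [-0.61357601  0.24819159  1.66514204  0.          1.22825902 -1.87877968] [ 0.09231593  0.26199392  1.84818261  0.          1.03141612 -1.17288775]
[ 0.56913552 -0.26267737  0.30029276] [-6.13027440e-01  1.29978960e-01  1.51723543e+00  1.27533860e-05
  1.49389850e+00 -1.87866267e+00]
[314.97575534 238.83965499]
```

View pics/w1.png

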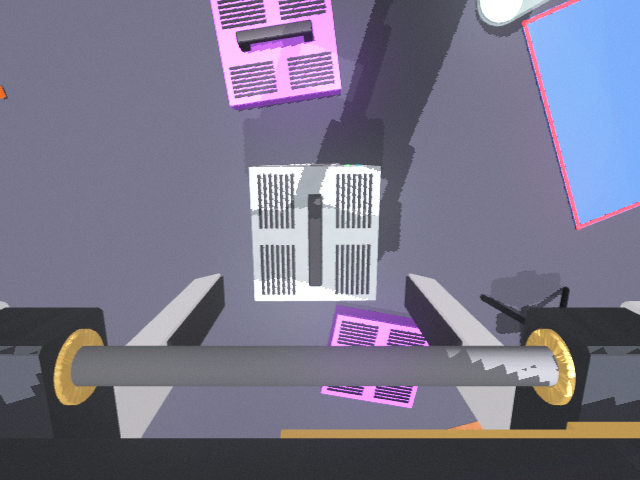

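The wrist picture shows the bar running vertically from (315.5,194) to (315.5,286). Its centre (315.5,240) against the predicted (315,239) means position and yaw hold. Grasping, lifting and checking the grip.

Run:
```python
from snap import *
O=[np.pi,0,2.836]
ctrl.line_to([.569,-.263,.149],O,feed=.12); print(ctrl.state()['ee_pos'],ctrl.state()['ft_force'])
ctrl.command_gripper(0.0,25); st=ctrl.state(); print(st['opening'],st['gripper_force'],st['ft_force'],st['ft_torque'])
ctrl.line_to([.569,-.263,.20],O,feed=.06); st=ctrl.state(); print(st['opening'],st['ft_force'],st['time'])
ctrl.line_to([.569,-.263,.29],O,feed=.15)
ctrl.line_to([.55,.164,.25],O,feed=.2); ctrl.line_to([.55,.164,.075],O,feed=.15)
st=ctrl.state();print(st['ee_pos'],st['opening'],st['ft_force'],st['ft_torque'],st['time'])
snap('scene','scene2'); crop('scene2',120,110,340,270,2.3,'a2')
```

```text
[ 0.56957973 -0.26336971  0.15009554] [0.02519406 0.16189099 0.67329321]
0.011733181716796943 24.998433887958527 [ 0.33774097 -0.18614988  0.08972407] [ 0.20752872 -0.09448812  0.08920545]
0.011604112607274418 [-0.20059929  0.16534166 -3.17794097] 7.0667
[0.55092012 0.16406934 0.07613904] 0.011975792012394133 [ 0.2199073  -0.87400409 -2.22968179] [ 0.09104123 -0.03074307  0.00237326] 11.4333
```

View pics/a2.png

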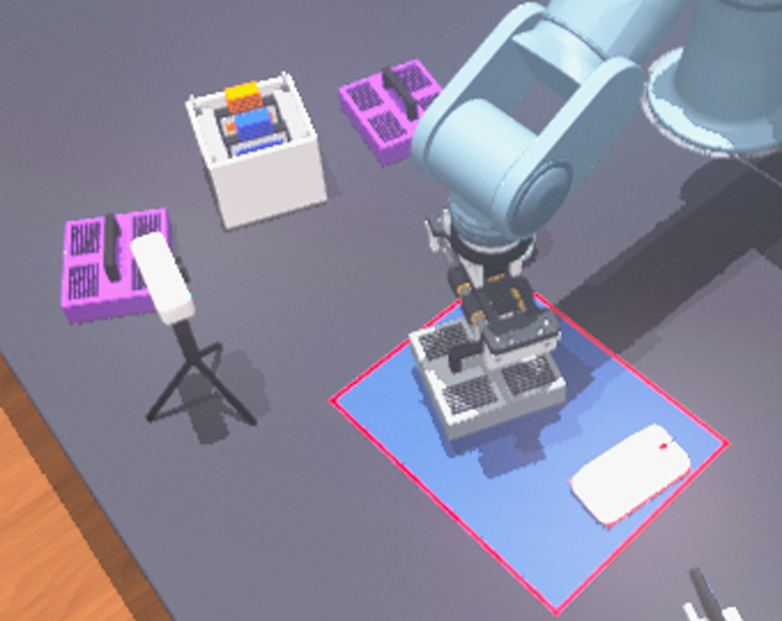

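The cover hangs level over the free part of the mat, clear of the mouse. The orange grip (242,97) is in the far bay (box y = -25) and blue is in the near one. Lower and release the cover, then look from above the orange grip.

Run:
```python
from snap import *
O=[np.pi,0,2.836]
ctrl.line_to([.55,.164,.050],O,feed=.05)
z=.050
f0=ctrl.state()['ft_force'][2]
while z>.042:
    z-=.001; ctrl.line_to([.55,.164,z],O,feed=.02); f=ctrl.state()['ft_force'][2]-f0
    if f>2: break
print(z,ctrl.state()['ee_pos'],f)
ctrl.command_gripper(.04); ctrl.sleep(.3)
ctrl.line_to([.55,.164,.16],O,feed=.12)
ctrl.command_gripper(.07)
ctrl.move_ptp([.5615,-.2868,.25],[np.pi,0,1.265]); ctrl.sleep(.2)
s=snap('wrist','w2'); st=ctrl.state();print(st['ee_pos'],st['joint_pos'],st['time'])
print(proj(s,np.array([.5615,-.2868,.134])),proj(s,np.array([.5765,-.2392,.134])))
snap('scene','scene3')
```

```text
0.043 [0.55011999 0.16399942 0.04396432] 8.198658657568492
[ 0.56173282 -0.28606316  0.24989388] [-6.50633094e-01  1.66927144e-01  1.56670388e+00  5.61078223e-05
  1.40816849e+00 -3.46034705e-01] 18.525
[314.2146562 242.2541502] [314.2585951  181.24185698]
```

View pics/w2.png

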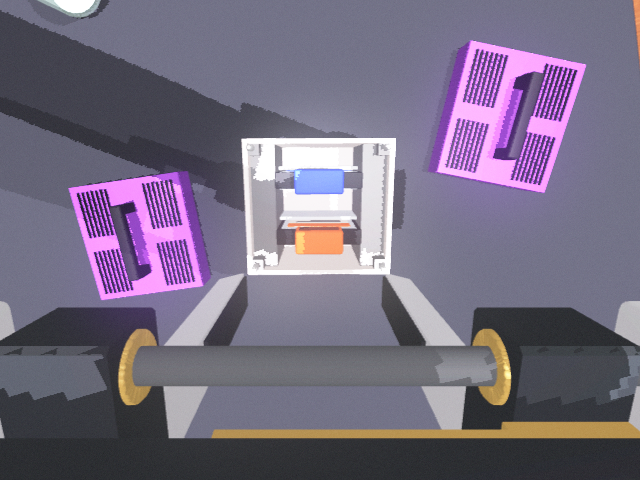

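View pics/scene3.png

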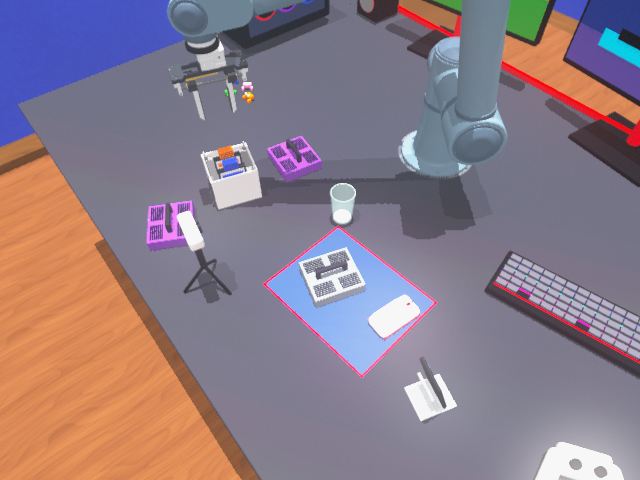

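The cover lies flat on the mat, released and clear of the mouse. In the wrist picture the orange grip centre is at (319,241.5) against the predicted (314,242), so it sits about 4 mm further along box +x. I'll correct for that, pinch it and check the side force.

Run:
```python
from snap import *
O=[np.pi,0,1.265]; x,y=.5648,-.2879
ctrl.line_to([x,y,.16],O,feed=.12); ctrl.line_to([x,y,.1125],O,feed=.05)
a=ctrl.state(); print(a['ee_pos'],a['ft_force'])
ctrl.command_gripper(.0,40); st=ctrl.state(); print(st['opening'],st['gripper_force'],st['ft_force']-a['ft_force'],st['ft_torque']-a['ft_torque'])
if abs(st['opening']-.04)<.004:
  for z in (.125,.17,.225,.27):
    ctrl.line_to([x,y,z],O,feed=.05 if z<.14 else .07); st=ctrl.state(); print(z,st['ee_pos'],st['opening'],st['ft_force']-a['ft_force'],st['time'])
```

```text
[ 0.56506937 -0.28809718  0.1129681 ] [ 0.64420155 -0.52862866  0.55133897]
0.039317494011981244 39.991180300712585 [-0.78784065  0.31384863 -0.67773488] [-0.03865421 -0.0550017   0.02255236]
0.125 [ 0.56485493 -0.28797071  0.12542122] 0.03978885219135709 [-0.02941184 -0.22894219 -2.97046024] 21.55
0.17 [ 0.56456525 -0.28774749  0.16966427] 0.03968515840103654 [-0.85075758 -0.17276724 -2.44729381] 22.3417
0.225 [ 0.56449186 -0.28767026  0.22435689] 0.03996344731053865 [-1.36453852  0.98021258 -2.09912747] 23.275
0.27 [ 0.56461156 -0.28777732  0.26963245] 0.03964284367303528 [-0.39102033  0.25048587 -3.01357202] 24.0667
```

Drive drawn cleanly: opening 40 mm, weight about 2 N, no binding. Bring it in front of the webcam and check.

Run:
```python
from snap import *
ctrl.line_to([.59,-.14,.268],[np.pi,0,.54],feed=.1)
ctrl.line_to([.6166,.0074,.2635],[np.pi,0,-.185],feed=.1)
ctrl.sleep(.5); st=ctrl.state(); print(st['ee_pos'],st['orientation'],st['opening'],st['gripper_force'],st['time'])
s=snap('scene','scene4');d=snap('side','side4')
u=np.array([np.cos(-.185),np.sin(-.185),0]);v=np.array([-u[1],u[0],0]);c=np.array([.6166,.0074,.16])
for n,q in(('scene',s),('side',d)):
  print(n,'drive bottom corners, +x face then -x',[proj(q,c+u*i*.007+v*j*.038).round().tolist() for i in(1,-1) for j in(1,-1)],'lens',proj(q,np.array([.771,-.0215,.21])).round())
a=cv2.imread('pics/scene4.png')[140:320,150:330]; b=cv2.imread('pics/side4.png')[130:310,310:490]
cv2.imwrite('pics/c4.png',cv2.resize(np.hstack([a,b]),None,fx=2.2,fy=2.2,interpolation=cv2.INTER_CUBIC))
```

```text
[0.61658283 0.00735447 0.2634687 ] [-3.14157162e+00  7.51391229e-05 -1.85057698e-01] 0.03969633113002424 39.990384578704834 27.8667
scene drive bottom corners, +x face then -x [[272.0, 227.0], [259.0, 205.0], [278.0, 225.0], [265.0, 203.0]] lens [201. 226.]
side drive bottom corners, +x face then -x [[367.0, 242.0], [386.0, 256.0], [363.0, 243.0], [382.0, 257.0]] lens [427. 216.]
```

View pics/c4.png

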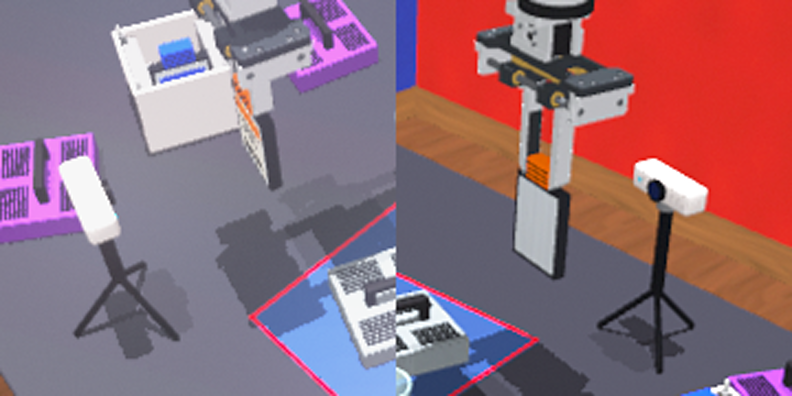

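The drive is upright with its label towards the webcam. Its lower corners, at about (363,243) and (382,256) in the side view and (274,225) in the scene view, match the prediction, and so does the lens at (428,216). Blue is in its bay and the cover is on the mat. Handing in.

```bash
python3 -c "
from plant import ctrl
print(ctrl.job_done())"
```

```text
the job is handed in; nothing more can be done
None
```

I handed the job in at about 28 s with the orange drive held upright, its label facing the lens about 15 cm away, the cover flat on the mat and the blue drive still in its bay; the hand-in call returned no verdict.

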